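Square up a glass trinket box in the corner jig

ROBOT

A 7-joint arm with a two-finger parallel gripper is mounted at the origin on a cart in front of the work surface, level with it; the furniture and walls round the work are solid. World frame = base frame: x ahead of the robot, y to its left, z up, the work surface at z = 0. Lengths are in m, angles in rad, forces in N, time in s.
With the tool pointing down it reaches from about 0.35 to 0.775 m from the base axis. Payload 3.1 kg.
Tool frame: the origin (TCP) lies midway between the tips of the shut fingers; the grasp point (between the pads) lies 19 mm behind it; z points along the fingers, y is the line along which they close (so a half turn about z gives the same grasp; the last joint's range is limited). The gripper opens to 85 mm and grips with 20 to 120 N. Pads are 22 mm wide; open, the fingers measure 114 mm over their backs; the gripper's body (76 mm by 85 mm) begins 54 mm behind the grasp point. The pads swing forward as they close: fully open they stand 13 mm farther back than shut.
Start: joints at [-1.155, 0.311, 0.014, 1.512, -0.004, 1.319, -0.027], TCP at [0.243, 0.493, 0.231] pointing down, gripper open.
Joint ranges: [-2.7, 2.7], [-0.3, 1.91], [-1.27, 1.3], [0.12, 2.57], [-1.44, 4.58], [0.2, 2.03], [-3.05, 3.05]. Speed limits (rad/s): [2.79, 2.79, 3.14, 3.14, 3.14, 3.14, 3.14].

INTERFACE

Orientations are given as a rotation vector (axis times angle).
In Python, from rig import ctrl, read_camera, camera_params, outline_of, mark_of gives the robot as it stands.
- The arm moves only by the tool drive_tool, never from a script. Its argument "steps" is a list that holds one entry, the list of rows, each a list of 6 numbers: the shift along the tool's x, y, z in mm, then the turn, a rotation vector about the tool's x, y, z in rad. In form: [[[dx, dy, dz, wx, wy, wz], ...]]. A call has 1 to 10 rows; each row shifts and turns the commanded pose from where the row before left it, along the tool's axes as they then stand; what a row does not reach is not made up. A row lasts 1/12 s, in which the tool goes at most 41.7 mm and 7.16 degrees, less where a joint would pass 70% of its speed; a pose out of reach is approached as far as the arm can. A call is refused whole if a number of a shift passes 41.7 or a number of a turn 0.125, either way. A call with a gripper value outside its range is refused whole. "grip" is the opening, from 0 (shut) to 1 (fully open), set as the call begins (left out, the last holds). The fingers move at their own pace and stop on an object; "force" is the grip in N (left out, the last holds). Time passes only in rows, so rows that do not move let the fingers close. It gives the time, the measured TCP pose, the force, the opening and the grip force at its end, in the units of the state.
- ctrl.sense(): the state, without advancing time (a new reading comes with each control period).
- read_camera(name): name is "scene" or "side" or "wrist"; returns (picture, depth): 480x640x3 uint8, red, green, blue; 480x640 float32, m along the optical axis (not along the pixel's ray), 0 where there is no reading.
- camera_params(name): a dict with "intrinsics" (3x3 intrinsics, pixels), "k1" (the pictures are not rectified: a ray, as slopes to the right and down, at radius r is drawn at 1 + k1 r^2 times it, then the intrinsics apply), "world_from_camera" (4x4, takes a point from camera to world coordinates). Camera axes: x right, y down, z forward; pixel columns grow to the right and rows downward; lengths in m; the calibration is good to about 2 mm. A picture is of the moment at which its call begins: read the wrist's pose just before it. camera_params takes no time and is no camera call; for the wrist camera it gives the pose at the moment of the call.
- ctrl.sign_off(): hands the job in; it is judged then, once.
Trained networks look in the newest picture that a camera, given by its name, has taken for a name from the list of things; names that differ only in an ending like _2 or _b are one class to them, and where a whole thing is asked for, a point or a joint stands for the part that bears it (a point fixed in the world has none). Each returns a list of dicts, best first, with "conf" (0 to 1); they miss things now and then, are a little off and sometimes report something else, mostly with a low value. They report only what shows in the picture. A call takes as long as a camera call. They do not tell look-alikes from the thing itself.
- outline_of(camera, label): "mask" (480x640 bool, what is visible of it).
- mark_of(camera, label): "xyz" ([x, y, z] in m, in world coordinates, good to about 4 mm: a listed point, or the origin of a listed thing).
The state is a dict: "clock": time; "joint_pos": joint angles; "dq": joint speeds; "joint_efforts": joint torques, N m; "position": TCP position; "eef_rot": TCP orientation; "wrist_force": force on the tool from outside, world axes, zero at the start; "moment": the same for the moment, N m; "gripper_width": opening from 0.0 (shut) to 1.0 (fully open); "grip_force": force on a finger pad.
Only numpy, scipy, OpenCV 4.12 (cv2) and the standard library are available. Lean on these libraries where they do the work, as an engineer would, in place of code of your own. Each camera call takes 0.05 s, during which the arm holds its last target. There are 200 camera calls.

TASK

Gently lower the lid of the small glass box until it is fully shut. Then set the box on the wooden squaring jig and press it into the corner between the two wooden fences, with its long front side flat against the long fence, one end flat against the short fence and the hinge side facing out, so that its hinge can be tacked. Finish while still holding it there with the gripper, flat on the board and pressed firmly against both fences at once; nothing is let go at the end. Do not disturb the jar, the bottle or the cup.

Things in the scene. Friction and masses are not known exactly. Their poses are not given: they have to be found in the camera images.
- glass_box: Loose teal glass box with copper seams, about 0.5 kg: 60 mm wide (x), 100 mm long (y), walls 56 mm high, 62 mm over the shut lid, 68 mm over the amber nugget on the lid's middle. Origin: centre of underside, z up. Lid hinged on the long side at -x; brass knuckles near its ends stand 5 mm out. The +x long side is the front. Grip across the 60 mm width. Starts within 0.8 rad of the jig's yaw
- box_lid (a joint): Angle of the box's lid: 0 = fully shut, grows as it opens, stop at 1.9; starts open at 1.35 to 1.8 (1.57 = upright). The hinge is stiff: the lid stays wherever it is left, moves under about 1 N at its free edge, and must be pushed all the way down, from the hinge side over towards the front
- box_hinge (a point): Middle of the lid's hinge axis, which runs along the box's y axis: 32 mm to -x of the box's origin and 57 mm above its underside. The lid reaches from 2 to 62 mm from this axis and is 5 mm thick
- lid_edge (a point): Middle of the lid's free (front) edge at its top face, 62 mm from the hinge axis
- jig: Squaring jig, fastened to the light box: pale wooden board 190 mm (x) by 240 mm (y), 12 mm thick, with two hardwood fences screwed on it. Origin at the centre of the board's underside, z up, board top 12 mm above
- long_fence: Long fence of the jig, 196 mm along the jig's y, 16 mm thick and 16 mm high above the board, on the board's +x side. Its flat inner face looks to the jig's -x and lies 8 mm from this origin (centre of its underside). The box's front (+x) long side goes against it
- short_fence: Short fence of the jig, 140 mm along the jig's x, 16 mm thick and 16 mm high above the board, on the board's -y end. Its flat inner face looks to the jig's +y and lies 8 mm from this origin (centre of its underside). The box's -y end goes against it
- jig_corner (a point): Point on the board's top where the inner faces of the two fences would meet: at (70, -92, 12) mm in the jig's frame. The fences stop 12 mm short of it, leaving the corner open. The seated box's underside centre lies 30 mm to -x and 50 mm to +y of it (jig's axes)
- stopper_bottle: Bystander: small round glass bottle with a glass stopper, 47 mm wide, 81 mm high, origin at the centre of its underside
- mixing_cup: Bystander: white plastic cup, 71 mm wide, 56 mm high, origin at the centre of its underside
- tall_jar: Bystander: pigment jar with a white screw lid, 60 mm wide, 88 mm high, origin at the centre of its underside
Things that resemble listed ones, but are neither listed nor needed, are in the scene too. Leave any blue look-alike of the glass_box alone.

How it is judged:
By the outcome, as a careful person would: the job done as asked, in the order asked, and still so for the second after the job is handed in, while the arm keeps its last pose, push and grip.
It also fails if it takes over 72 s, if anything falls off the work surface, if the arm or the gripper's body presses on something with over 40 N, if the wrist force passes 120 N, or if a joint passes its speed limit or range.

## Working session

There is one attempt and no reset: what is moved stays moved. The work goes in short steps, Python scripts to look and compute and a tool call to move; the robot and the scene stay as the last step left them, time stands still between calls to the robot, and variables do not carry over. Pictures are saved under pics/ and viewed, at most 10 in all, crops included, and the job is handed in when it is done.

Besides the shell and the picture viewer there is one more tool, called after "Call:" as name(argument=value, ...), one argument or row to a line, values as JSON. drive_tool: Moves the arm, as the interface text tells. Its arguments: {"type":"object","properties":{"steps":{"type":"array"},"grip":{"type":"number"},"force":{"type":"number"}},"required":["steps"]}

```bash
mkdir -p pics
cat > h.py <<'E'
import numpy as np, cv2
from scipy.spatial.transform import Rotation as R
from rig import ctrl, read_camera, camera_params, outline_of, mark_of
def cloud(cam, depth):
    p=camera_params(cam); K=np.array(p["intrinsics"]); v,u=np.mgrid[0:480,0:640]
    uv=np.stack([u.ravel(),v.ravel()],1).astype(float)[:,None]
    n=cv2.undistortPoints(uv,K,np.array([p["k1"],0,0,0.])).reshape(480,640,2)
    P=np.dstack([n*depth[...,None],depth]); T=np.array(p["world_from_camera"])
    return P@T[:3,:3].T+T[:3,3]
def pix(cam,X):
    p=camera_params(cam); T=np.linalg.inv(np.array(p["world_from_camera"])); X=np.atleast_2d(X)@T[:3,:3].T+T[:3,3]
    return cv2.projectPoints(X,np.zeros(3),np.zeros(3),np.array(p["intrinsics"]),np.array([p["k1"],0,0,0.]))[0].reshape(-1,2)
def save(n,img): cv2.imwrite("pics/"+n+".png",img[...,::-1])
E
python3 - <<'E'
from h import *
np.set_printoptions(precision=4,suppress=True)
s=ctrl.sense();print(s)
ims=[]
for c in ["scene","side"]:
    im,d=read_camera(c); save(c,im)
    for l in ["glass_box","box_hinge","lid_edge","jig","long_fence","short_fence","jig_corner","stopper_bottle","mixing_cup","tall_jar"]:
        for m in mark_of(c,l): 
            if m["conf"]>.2: print(c,l,round(m["conf"],2),np.array(m["xyz"]),pix(c,m["xyz"])[0].round())
E
```

```text
{'clock': 0.0, 'joint_pos': array([-1.1547,  0.3118,  0.014 ,  1.5131, -0.0044,  1.3192, -0.0272]), 'dq': array([ 0.0006,  0.0005,  0.0005, -0.    ,  0.002 , -0.0014,  0.0001]), 'joint_efforts': array([ -0.0001, -37.9921,   0.1458, -23.0588,   0.0122,   0.0136,
        -0.    ]), 'position': array([0.2428, 0.4927, 0.2302]), 'eef_rot': array([-0.7126, -3.0593,  0.0038]), 'wrist_force': array([ 0.7902, -0.2031, -0.0813]), 'moment': array([-0.0206, -0.0085,  0.0171]), 'grip_force': 0.0, 'gripper_width': 0.9988176370282622}
scene glass_box 0.96 [0.5393 0.1737 0.0004] [250. 225.]
scene glass_box 0.8 [0.5523 0.3415 0.0007] [215. 182.]
scene glass_box 0.76 [ 0.3764  0.0718 -0.    ] [206. 294.]
scene glass_box 0.68 [0.3897 0.2634 0.0005] [166. 233.]
scene glass_box 0.48 [0.5075 0.1944 0.0543] [229. 207.]
scene box_hinge 0.91 [0.3783 0.2961 0.0564] [147. 207.]
scene box_hinge 0.82 [0.5129 0.1926 0.0562] [231. 206.]
scene box_hinge 0.65 [0.4066 0.0981 0.0604] [208. 256.]
scene box_hinge 0.62 [0.5872 0.3468 0.0588] [224. 154.]
scene lid_edge 0.89 [0.3553 0.052  0.0593] [195. 286.]
scene lid_edg
[... 1039 characters left out ...]
4 0.1173] [395. 257.]
side lid_edge 0.72 [0.3576 0.0539 0.0637] [416. 229.]
side lid_edge 0.7 [0.527  0.337  0.0599] [424. 321.]
side lid_edge 0.36 [ 0.5639 -0.332   0.0117] [286. 194.]
side jig 0.97 [ 0.5117 -0.2301 -0.002 ] [316. 210.]
side long_fence 0.54 [ 0.5889 -0.2259  0.0173] [292. 211.]
side short_fence 0.88 [ 0.4843 -0.3257  0.0122] [311. 190.]
side short_fence 0.22 [0.7702 0.1878 0.0017] [286. 328.]
side jig_corner 0.7 [ 0.5634 -0.3309  0.0178] [287. 192.]
side jig_corner 0.21 [0.5108 0.1945 0.0556] [394. 279.]
side stopper_bottle 0.76 [0.768  0.0492 0.0006] [265. 290.]
side mixing_cup 0.81 [0.7678 0.1842 0.0034] [287. 326.]
side tall_jar 0.63 [ 0.763  -0.1633 -0.0005] [241. 242.]
```

View pics/scene.png

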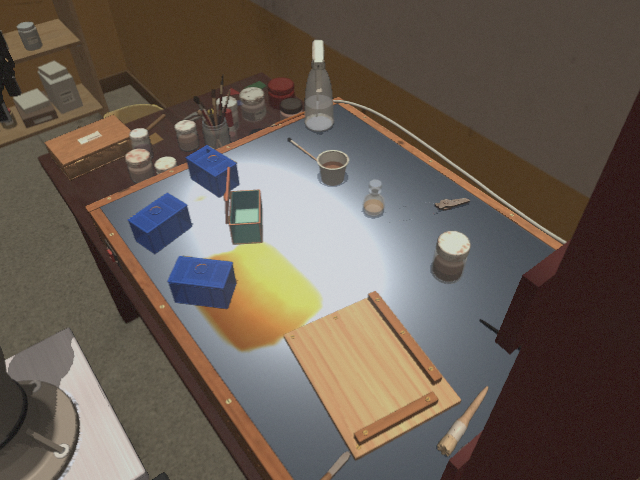

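Run:
```python
from h import *
im=cv2.imread("pics/scene.png"); cv2.imwrite("pics/crop1.png",cv2.resize(im[120:340,110:330],None,fx=2.7,fy=2.7,interpolation=cv2.INTER_CUBIC))
```

```text
(no output)
```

View pics/crop1.png

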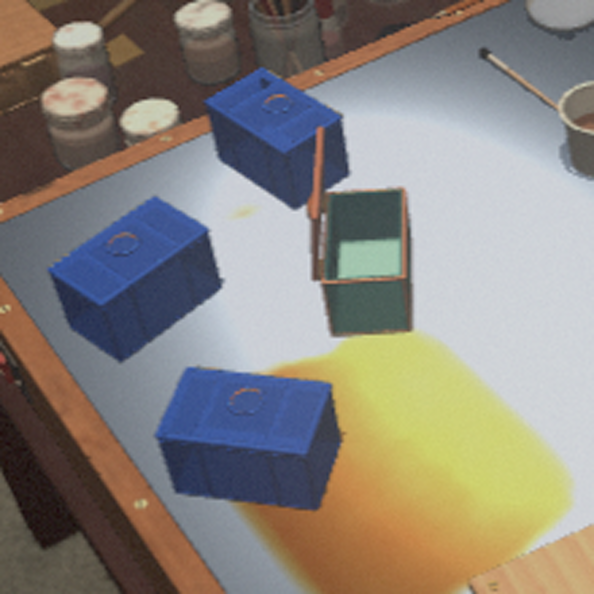

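The picture shows the teal, lidded-open box at (246,215). The three blue closed boxes at (214,170), (161,222) and (203,282) are look-alikes. Only the teal one has its lid open and matches the description, and the crop confirms it. The jig lies around (370,368), its corner at about (438,392), clear of bystanders.

Run:
```python
from h import *
np.set_printoptions(precision=4,suppress=True)
allP=[];F=[];J=[]
for c in ["scene","side"]:
    im,d=read_camera(c); P=cloud(c,d); ok=d>0
    b=ok&(abs(P[...,0]-.535)<.09)&(abs(P[...,1]-.18)<.09)&(P[...,2]>.01)&(P[...,2]<.14)
    blue=im[...,2].astype(int)>im[...,1]+40
    b&=~blue
    q=P[b]; print(c,len(q),"zhist",np.histogram(q[:,2],bins=np.arange(.01,.14,.01))[0])
    rim=q[(q[:,2]>.05)&(q[:,2]<.060)]; r=cv2.minAreaRect((rim[:,:2]*1000).astype(np.float32)); print(" rim",len(rim),r)
    lid=q[q[:,2]>.068]; 
    if len(lid)>10:
        m=lid.mean(0); w,v=np.linalg.eigh(np.cov((lid-m).T)); print(" lid",len(lid),m,w**.5,v[:,0],lid.max(0))
    f=ok&(P[...,0]>.35)&(P[...,0]<.68)&(P[...,1]<-.05)&(P[...,1]>-.42)&(P[...,2]>.023)&(P[...,2]<.034)
    n,lab,st,cen=cv2.connectedComponentsWithStats(f.astype(np.uint8))
    for i in range(1,n):
        if st[i,4]>60: print(" fence",st[i],P[lab==i].mean(0),cv2.minAreaRect((P[lab==i][:,:2]*1000).astype(np.float32)))
    g=ok&(P[...,0]>.35)&(P[...,0]<.68)&(P[...,1]<-.05)&(P[...,1]>-.42)&(P[...,2]>.007)&(P[...,2]<.035)
    print(" jig",g.sum(),cv2.minAreaRect((P[g][:,:2]*1000).astype(np.float32)))
    allP.append(q)
```

```text
scene 1497 zhist [231 212 244 224 367  27  19  28  24  17  68  36]
 rim 367 ((531.523193359375, 176.0048065185547), (105.69949340820312, 62.02737045288086), 56.974952697753906)
 lid 195 [0.503  0.1814 0.1048] [0.0022 0.0169 0.0352] [-0.8272  0.546   0.1328] [0.5405 0.2355 0.1235]
 fence [ 368  291   74   92 1068] [ 0.5859 -0.2317  0.0275] ((587.8201904296875, -225.03228759765625), (197.1049041748047, 18.872360229492188), 80.22509002685547)
 fence [ 354  392   84   52 1044] [ 0.4774 -0.3268  0.0274] ((479.890625, -326.5236511230469), (17.425546646118164, 140.6431121826172), 80.53437042236328)
 jig 16765 ((506.3641357421875, -258.6047058105469), (300.280517578125, 288.4364013671875), 81.1091079711914)
side 1075 zhist [150 167 162 173 258  11  16  22  25  15  46  30]
 rim 258 ((533.1873168945312, 177.93533325195312), (104.93278503417969, 65.3512191772461), 57.013023376464844)
 lid 157 [0.521  0.2052 0.1036] [0.0019 0.0161 0.0317] [-0.8124  0.5533  0.1839] [0.5431 0.2381 0.1232]
 fence [290 182  44   8 173] [ 0.4839 -0.3232  0.0275] ((482.48870849609375, -324.3627014160156), (22.978286743164062, 139.37171936035156), 81.92789459228516)
 fence [282 192  21  37 227] [ 0.5926 -0.2154  0.028 ] ((590.500732421875, -224.33480834960938), (200.78953552246094, 17.3688907623291), 80.90892028808594)
 jig 3188 ((528.5193481445312, -251.1516571044922), (302.32464599609375, 279.2621765136719), 69.26050567626953)
```

View pics/side.png

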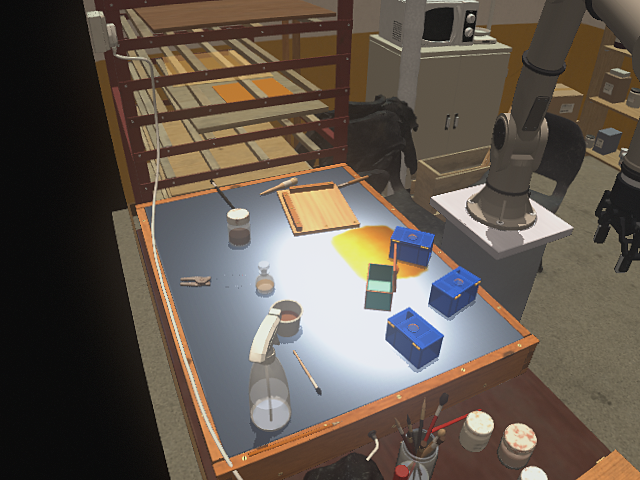

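The side view agrees: the teal box is at (380,285) with its lid standing on the side towards the robot, and the jig at (318,205) is clear. The box's x axis is at yaw -33° and its centre at (0.5345, 0.1755). The jig's yaw is -9.4°, and the target for the box centre is (0.542, -0.277).

Call:
drive_tool(
  steps=[
    [[0,0,0,0,0,0.12],[-38,-12,9,0,0,0],[-38,-12,9,0,0,0],[-38,-12,9,0,0,0],[-38,-12,9,0,0,0],[-38,-12,9,0,0,0],[-38,-12,9,0,0,0],[-38,-12,9,0,0,0],[-38,-12,9,0,0,0],[0,0,0,0,0,0]],
  ],
  grip=0.6,
)

```text
clock: 2.03
position: [0.4508, 0.2361, 0.158]
eef_rot: [0.917, 3.0, -0.011]
wrist_force: [0.0, -1.8, 0.2]
gripper_width: 0.597
grip_force: 0.0
```

```bash
cat >> h.py <<'E'
def rel(B,yaw_deg,c):
    "TCP in a yawed frame at c (mm), and tool axes"
    s=ctrl.sense(); r=R.from_rotvec(s["eef_rot"]).as_matrix(); a=np.radians(yaw_deg)
    F=np.array([[np.cos(a),np.sin(a),0],[-np.sin(a),np.cos(a),0],[0,0,1]])
    print("t",round(s["clock"],2),"rel mm",(F@(s["position"]-np.append(c,0))*1000).round(1),"tool x yaw",np.degrees(np.arctan2(r[1,0],r[0,0])).round(2),"z",r[:,2].round(3),"F",(F@s["wrist_force"]).round(1),"grip",round(s["gripper_width"],3),round(s["grip_force"],1))
BOX=(.5345,.1755)
JIG=(.5419,-.2767)
E
python3 -c "
from h import *
rel(0,-33,BOX)
im,d=read_camera('wrist'); save('w1',im)
for l in ['glass_box','box_hinge','lid_edge']: print([(round(m['conf'],2),np.round(m['xyz'],4)) for m in mark_of('wrist',l)])
"
```

```text
t 2.03 rel mm [-103.2    5.2  158. ] tool x yaw 146.01 z [ 0.002 -0.008 -1.   ] F [ 1.  -1.5  0.2] grip 0.597 0.0
[(0.89, array([ 0.5494,  0.3491, -0.0018])), (0.78, array([0.3789, 0.0718, 0.0023])), (0.77, array([5.363e-01, 1.767e-01, 4.000e-04])), (0.75, array([0.3875, 0.2625, 0.0012]))]
[(0.81, array([0.4028, 0.0905, 0.0553])), (0.75, array([0.5908, 0.3492, 0.0583])), (0.72, array([0.38  , 0.2988, 0.0597]))]
[(0.94, array([0.3591, 0.053 , 0.061 ])), (0.82, array([0.526 , 0.34  , 0.0652])), (0.78, array([0.5125, 0.1907, 0.1201])), (0.73, array([0.3936, 0.2387, 0.0614]))]
```

Call:
drive_tool(
  steps=[
    [[-10,-2,29,0,0,-0.017],[-10,-3,29,0,0,0],[-23,0,0,0,0,0],[0,0,0,0,0,0],[0,0,0,0,0,0]],
  ],
)

```text
clock: 2.65
position: [0.4791, 0.2207, 0.1015]
eef_rot: [0.868, 3.019, 0.001]
wrist_force: [0.7, 1.0, 0.6]
gripper_width: 0.6
grip_force: 0.0
```

```bash
python3 -c "
from h import *
rel(0,-33,BOX)
im,d=read_camera('wrist'); save('w2',im)"
```

```text
t 2.65 rel mm [-71.1   7.8 101.5] tool x yaw 147.91 z [ 0.     0.001 -1.   ] F [0.  1.2 0.6] grip 0.6 0.0
```

View pics/w2.png

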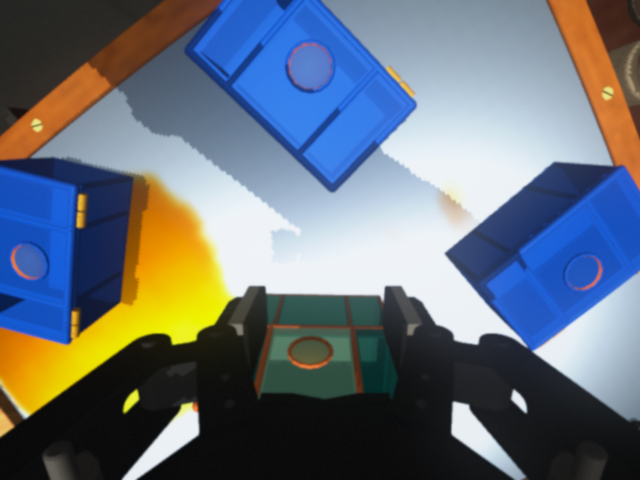

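The lid with its round nugget (310,352) shows between the fingers (250 and 400), a little off-centre; the three blue boxes are clear. I'll centre the fingers and approach the lid.

Call:
drive_tool(
  steps=[
    [[-8,-4,0,0,0,0.008],[-8,-4,0,0,0,0.008],[-5,0,0,0,0,0],[-4,0,0,0,0,0],[-3,0,0,0,0,0],[-3,0,0,0,0,0],[0,0,0,0,0,0],[0,0,0,0,0,0]],
  ],
)

```text
clock: 3.37
position: [0.5008, 0.1963, 0.1013]
eef_rot: [-0.894, -3.012, -0.0]
wrist_force: [0.2, -0.2, -0.4]
gripper_width: 0.6
grip_force: 0.0
```

```bash
python3 -c "
from h import *
rel(0,-33,BOX)"
```

```text
t 3.37 rel mm [-39.5  -0.9 101.3] tool x yaw 146.95 z [ 0.  0. -1.] F [ 0.3 -0.  -0.4] grip 0.6 0.0
```

Call:
drive_tool(
  steps=[
    [[-4,0,0.5,0,0,0],[-5,0,1,0,0,0],[-5,0,0.5,0,0,0],[-5,0,0.5,0,0,0],[-5,0,2,0,0,0],[-5,0,2,0,0,0],[-4.5,0,3,0,0,0],[-4.5,0,3,0,0,0],[0,0,0,0,0,0]],
  ],
)

```text
clock: 4.12
position: [0.5332, 0.1741, 0.088]
eef_rot: [0.896, 3.011, -0.002]
wrist_force: [1.1, -0.6, 1.3]
gripper_width: 0.599
grip_force: 0.0
```

```bash
python3 -c "
from h import *
rel(0,-33,BOX)
for c in ['side','scene']:
  im,d=read_camera(c)
  for l in ['glass_box','box_hinge','lid_edge']: print(c,l,[(round(m['conf'],2),np.round(m['xyz'],4)) for m in mark_of(c,l) if abs(m['xyz'][0]-.53)<.05 and abs(m['xyz'][1]-.18)<.06])
  if c=='side': save('s2',cv2.resize(im[200:340,320:500],None,fx=3,fy=3))"
```

```text
t 4.12 rel mm [-0.3 -1.8 88. ] tool x yaw 146.87 z [-0.    -0.001 -1.   ] F [1.3 0.1 1.3] grip 0.599 0.0
side glass_box [(0.92, array([ 0.5317,  0.176 , -0.0035]))]
side box_hinge [(0.72, array([0.5086, 0.1961, 0.0589]))]
side lid_edge [(0.56, array([0.5458, 0.1686, 0.0975]))]
scene glass_box [(0.74, array([0.5383, 0.1758, 0.0007]))]
scene box_hinge [(0.75, array([0.5083, 0.1908, 0.0574]))]
scene lid_edge [(0.89, array([0.5472, 0.1617, 0.0951]))]
```

View pics/s2.png

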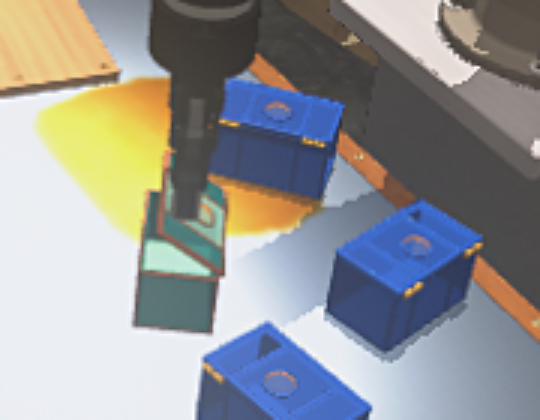

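The crop shows the lid at (190,225) folding towards the front with the fingers behind it, and the box still in place. I'll continue down the arc.

Call:
drive_tool(
  steps=[
    [[-3.5,0,4,0,0,0],[-3.5,0,4.5,0,0,0],[-2,0,5,0,0,0],[-2,0,5,0,0,0],[-1,0,4,0,0,0],[0,0,3,0,0,0],[0,0,1,0,0,0],[0,0,0,0,0,0]],
  ],
)

```text
clock: 5.18
position: [0.5422, 0.1689, 0.0618]
eef_rot: [-0.893, -3.011, 0.001]
wrist_force: [0.1, -0.1, 0.4]
gripper_width: 0.598
grip_force: 0.0
```

Call:
drive_tool(
  steps=[
    [[0,0,1,0,0,0],[0,0,1,0,0,0],[0,0,0,0,0,0]],
  ],
)

```text
clock: 5.43
position: [0.5426, 0.1691, 0.0603]
eef_rot: [0.893, 3.012, 0.0]
wrist_force: [-0.1, 0.0, 0.4]
gripper_width: 0.598
grip_force: 0.0
```

Call:
drive_tool(
  steps=[
    [[0,0,1,0,0,0],[0,0,1,0,0,0],[0,0,0,0,0,0]],
  ],
)

```text
clock: 5.68
position: [0.5429, 0.1691, 0.0589]
eef_rot: [0.893, 3.012, 0.001]
wrist_force: [-1.0, -0.7, 2.9]
gripper_width: 0.6
grip_force: 1.6
```

Call:
drive_tool(
  steps=[
    [[0,0,1,0,0,0],[0,0,1,0,0,0],[0,0,0,0,0,0]],
  ],
)

```text
clock: 5.93
position: [0.543, 0.1691, 0.0587]
eef_rot: [0.893, 3.012, 0.001]
wrist_force: [-4.8, -0.5, 12.4]
gripper_width: 0.595
grip_force: 6.6
```

Call:
drive_tool(
  steps=[
    [[0,0,-15,0,0,0],[0,0,-25,0,0,0],[0,0,-25,0,0,0],[0,0,0,0,0,0]],
  ],
  grip=1.0,
)

```text
clock: 6.27
position: [0.5465, 0.17, 0.1265]
eef_rot: [0.891, 3.004, 0.01]
wrist_force: [1.9, 0.5, 0.2]
gripper_width: 0.998
grip_force: 0.0
```

```bash
python3 -c "
from h import *
np.set_printoptions(precision=3,suppress=True)
rel(0,-33,BOX); print(ctrl.sense()['joint_pos'])
for c in ['side','scene']:
  im,d=read_camera(c); P=cloud(c,d)
  for l in ['glass_box','box_hinge','lid_edge']: print(c,l,[(round(m['conf'],2),np.round(m['xyz'],4)) for m in mark_of(c,l) if abs(m['xyz'][0]-.53)<.05 and abs(m['xyz'][1]-.18)<.06])
  blue=im[...,2].astype(int)>im[...,1]+40
  b=(d>0)&~blue&(abs(P[...,0]-.535)<.07)&(abs(P[...,1]-.175)<.07)&(P[...,2]>.052)&(P[...,2]<.075)
  q=P[b];print(np.histogram(q[:,2],bins=np.arange(.05,.078,.003))[0],cv2.minAreaRect((q[:,:2]*1000).astype(np.float32)))
"
```

```text
t 6.27 rel mm [ 13.    1.9 126.5] tool x yaw 146.95 z [ 0.01   0.003 -1.   ] F [1.3 1.4 0.2] grip 0.998 0.0
[-0.513  0.431  0.248  1.623 -0.116  1.092  0.76 ]
side glass_box [(0.82, array([ 0.536,  0.179, -0.005]))]
side box_hinge [(0.72, array([0.511, 0.196, 0.055]))]
side lid_edge [(0.9, array([0.559, 0.16 , 0.064]))]
[ 11  32  41 366 322   9   0   0   0] ((534.87255859375, 177.48866271972656), (104.65401458740234, 63.63703918457031), 56.73983383178711)
scene glass_box [(0.57, array([0.542, 0.176, 0.001])), (0.35, array([0.507, 0.193, 0.059]))]
scene box_hinge [(0.61, array([0.506, 0.191, 0.059]))]
scene lid_edge [(0.68, array([0.558, 0.154, 0.065]))]
[ 12  34  59 637 325  35   3   0   0] ((530.5383911132812, 176.2660675048828), (108.44769287109375, 64.67662048339844), 56.97392272949219)
```

The lid is shut: top at about 62 mm, free edge at 64 mm. I'll turn 90° and centre over the box.

Call:
drive_tool(
  steps=[
    [[0,0,0,0,0,0.12],[0,0,0,0,0,0.12],[0,0,0,0,0,0.12],[0,0,0,0,0,0.12],[0,0,0,0,0,0.12],[0,0,0,0,0,0.12],[0,0,0,0,0,0.12],[0,0,0,0,0,0.12],[0,0,0,0,0,0.12],[0,0,0,0,0,0.12]],
  ],
)

```text
clock: 7.5
position: [0.5422, 0.1689, 0.1206]
eef_rot: [-2.444, -1.974, 0.002]
wrist_force: [-0.5, -0.2, 0.5]
gripper_width: 1.002
grip_force: 0.0
```

Call:
drive_tool(
  steps=[
    [[0,0,0,0,0,0.12],[0,0,0,0,0,0.12],[0,0,0,0,0,0.12],[0,0,0,0,0,0.01],[0,0,0,0,0,0],[0,0,0,0,0,0]],
  ],
)

```text
clock: 8.0
position: [0.5424, 0.169, 0.1209]
eef_rot: [2.759, 1.503, -0.001]
wrist_force: [0.5, 0.5, 0.1]
gripper_width: 1.001
grip_force: 0.0
```

```bash
python3 -c "
from h import *
rel(0,-33.1,(.535,.176)); r=R.from_rotvec(ctrl.sense()['eef_rot']); print(r.as_matrix().round(4))"
```

```text
t 8.0 rel mm [ 10.1  -1.8 120.9] tool x yaw 57.15 z [-0.001 -0.    -1.   ] F [0.2 0.7 0.1] grip 1.001 0.0
[[ 5.424e-01  8.401e-01 -6.000e-04]
 [ 8.401e-01 -5.424e-01 -4.000e-04]
 [-6.000e-04 -3.000e-04 -1.000e+00]]
```

Call:
drive_tool(
  steps=[
    [[1,-5,0,0,0,0],[1,-5,0,0,0,0],[0,0,17,0,0,0],[0,0,20,0,0,0],[0,0,20,0,0,0],[0,0,20,0,0,0],[0,0,15,0,0,0],[0,0,5,0,0,0],[0,0,0,0,0,0],[0,0,0,0,0,0]],
  ],
)

```text
clock: 8.83
position: [0.5356, 0.1765, 0.0248]
eef_rot: [-2.76, -1.5, -0.001]
wrist_force: [0.6, -0.0, -0.1]
gripper_width: 0.998
grip_force: 0.0
```

```bash
python3 -c "
from h import *
rel(0,-33.1,(.535,.176))"
```

```text
t 8.83 rel mm [ 0.2  0.7 24.8] tool x yaw 57.04 z [ 0.001  0.    -1.   ] F [ 0.5  0.3 -0.1] grip 0.998 0.0
```

Call:
drive_tool(
  steps=[
    [[0,0,0,0,0,0],[0,0,0,0,0,0],[0,0,0,0,0,0],[0,0,0,0,0,0],[0,0,0,0,0,0],[0,0,0,0,0,0],[0,0,0,0,0,0],[0,0,0,0,0,0]],
  ],
  grip=0.0,
  force=45,
)

```text
clock: 9.5
position: [0.5362, 0.1766, 0.0257]
eef_rot: [-2.76, -1.499, -0.004]
wrist_force: [-0.4, 0.3, 5.8]
gripper_width: 0.699
grip_force: 51.4
```

Call:
drive_tool(
  steps=[
    [[0,0,-5,0,0,0],[0,0,-15,0,0,0],[0,0,-20,0,0,0],[0,0,-20,0,0,0],[0,0,0,0,0,0]],
  ],
)

```text
clock: 9.92
position: [0.5377, 0.1763, 0.0873]
eef_rot: [2.76, 1.498, 0.01]
wrist_force: [1.1, -0.9, -4.4]
gripper_width: 0.695
grip_force: 50.6
```

```bash
python3 -c "
from h import *
rel(0,-9.4,JIG)
p=ctrl.sense()['position']; r=R.from_rotvec(ctrl.sense()['eef_rot']).as_matrix()
print('tool delta to jig', (r.T@(np.array([*JIG,.09])-p)*1000).round(1))"
```

```text
t 9.92 rel mm [-78.1 446.3  87.3] tool x yaw 56.99 z [ 0.006  0.002 -1.   ] F [ 1.2 -0.7 -4.4] grip 0.695 50.6
tool delta to jig [-377.6  250.3   -3.5]
```

Call:
drive_tool(
  steps=[
    [[0,0,0,0,0,-0.1],[0,0,0,0,0,-0.1],[0,0,0,0,0,-0.1],[0,0,0,0,0,-0.11],[-20,3,0,0,0,0],[-30,5,0,0,0,0],[-35,6,0,0,0,0],[-35,6,0,0,0,0],[-35,6,0,0,0,0],[-35,6,0,0,0,0]],
  ],
)

```text
clock: 10.75
position: [0.5338, -0.0181, 0.0825]
eef_rot: [-2.396, -2.029, 0.004]
wrist_force: [1.0, -0.5, -5.3]
gripper_width: 0.698
grip_force: 50.4
```

Call:
drive_tool(
  steps=[
    [[-35,6,0,0,0,0],[-35,6,0,0,0,0],[-35,6,0,0,0,0],[-35,6,0,0,0,0],[-35,5,0,0,0,0],[-20,3,0,0,0,0],[0,0,0,0,0,0],[0,0,0,0,0,0]],
  ],
)

```text
clock: 11.42
position: [0.5327, -0.2163, 0.0825]
eef_rot: [-2.401, -2.022, 0.004]
wrist_force: [-0.1, 1.0, -5.3]
gripper_width: 0.691
grip_force: 50.5
```

```bash
python3 -c "
from h import *
rel(0,-9.4,JIG)"
```

```text
t 11.42 rel mm [-18.9  58.1  82.5] tool x yaw 80.21 z [-0.003 -0.    -1.   ] F [-0.3  1.  -5.3] grip 0.691 50.5
```

Call:
drive_tool(
  steps=[
    [[-20,3,0,0,0,-0.007],[-20,3,0,0,0,0],[-6,1,0,0,0,0],[0,0,0,0,0,0],[0,0,0,0,0,0]],
  ],
)

```text
clock: 11.83
position: [0.5341, -0.2587, 0.0833]
eef_rot: [-2.388, -2.037, -0.001]
wrist_force: [-0.1, 0.2, -4.8]
gripper_width: 0.694
grip_force: 50.4
```

```bash
python3 -c "
from h import *
rel(0,-9.4,JIG)
im,d=read_camera('scene'); save('j1',cv2.resize(im[250:470,270:490],None,fx=2.6,fy=2.6))
print([(round(m['conf'],2),np.round(m['xyz'],4)) for m in mark_of('scene','glass_box')][:4])
im,d=read_camera('wrist');save('j1w',im)
print([(round(m['conf'],2),np.round(m['xyz'],4)) for m in mark_of('wrist','jig_corner')][:4])
"
```

```text
t 11.83 rel mm [-10.6  16.5  83.3] tool x yaw 80.93 z [-0.001  0.003 -1.   ] F [-0.1  0.2 -4.8] grip 0.694 50.4
[(0.83, array([ 0.5394, -0.2599,  0.0564])), (0.67, array([ 3.877e-01,  2.634e-01, -3.000e-04])), (0.66, array([ 0.551 ,  0.3456, -0.0018])), (0.57, array([ 0.3769,  0.0759, -0.0031]))]
[]
```

View pics/j1.png

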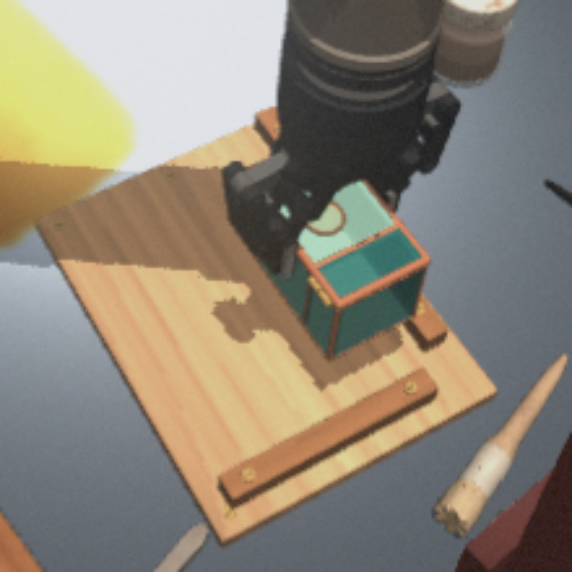

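The crop shows the box upright and shut above the board, hinge knuckles (320,292) facing out, a clear gap to both fences, sides parallel to them. I'll lower it.

Call:
drive_tool(
  steps=[
    [[0,-1,15,0,0,0],[0,0,15,0,0,0],[0,0,10,0,0,0],[0,0,2,0,0,0],[0,0,0,0,0,0],[0,0,0,0,0,0]],
  ],
)

```text
clock: 12.53
position: [0.5339, -0.2606, 0.0427]
eef_rot: [2.39, 2.038, 0.001]
wrist_force: [-0.0, 0.4, -5.1]
gripper_width: 0.699
grip_force: 50.3
```

Call:
drive_tool(
  steps=[
    [[0,0,1,0,0,0],[0,0,1,0,0,0],[0,0,1,0,0,0],[0,0,0,0,0,0]],
  ],
)

```text
clock: 12.87
position: [0.5335, -0.2606, 0.0395]
eef_rot: [2.391, 2.038, 0.0]
wrist_force: [0.0, -0.4, -5.0]
gripper_width: 0.698
grip_force: 50.4
```

Call:
drive_tool(
  steps=[
    [[0,0,1,0,0,0],[0,0,0.5,0,0,0],[0,0,0,0,0,0]],
  ],
)

```text
clock: 13.12
position: [0.5335, -0.2606, 0.0379]
eef_rot: [2.391, 2.038, 0.0]
wrist_force: [0.0, 0.3, -4.9]
gripper_width: 0.696
grip_force: 50.4
```

Call:
drive_tool(
  steps=[
    [[0,0,0.5,0,0,0],[0,0,0.5,0,0,0],[0,0,0,0,0,0]],
  ],
)

```text
clock: 13.37
position: [0.5334, -0.2606, 0.0377]
eef_rot: [-2.391, -2.038, -0.001]
wrist_force: [-2.1, 2.2, 3.6]
gripper_width: 0.696
grip_force: 51.3
```

Call:
drive_tool(
  steps=[
    [[0,2,-0.3,0,0,0],[0,2,0,0,0,0],[0,2,0,0,0,0],[0,2,0,0,0,0],[0,0,0,0,0,0]],
  ],
)

```text
clock: 13.78
position: [0.5415, -0.2627, 0.0377]
eef_rot: [2.39, 2.037, -0.001]
wrist_force: [-3.6, -0.3, 5.2]
gripper_width: 0.694
grip_force: 51.6
```

```bash
python3 -c "
from h import *
rel(0,-9.4,JIG)"
```

```text
t 13.78 rel mm [-2.7 13.7 37.7] tool x yaw 80.88 z [ 0.    -0.001 -1.   ] F [-3.5 -0.9  5.2] grip 0.694 51.6
```

Call:
drive_tool(
  steps=[
    [[0,1,0,0,0,0],[0,1,0,0,0,0],[0,0,0,0,0,0]],
  ],
)

```text
clock: 14.03
position: [0.5427, -0.263, 0.0378]
eef_rot: [-2.391, -2.037, 0.001]
wrist_force: [-4.9, 1.3, 7.0]
gripper_width: 0.696
grip_force: 51.6
```

Call:
drive_tool(
  steps=[
    [[-2.5,0,0,0,0,0],[-2.5,0,0,0,0,0],[-2.5,0,0,0,0,0],[-2.5,0,0,0,0,0],[0,0,0,0,0,0]],
  ],
)

```text
clock: 14.45
position: [0.5438, -0.2682, 0.0378]
eef_rot: [-2.386, -2.039, -0.008]
wrist_force: [-1.9, 6.8, 7.0]
gripper_width: 0.694
grip_force: 51.9
```

```bash
python3 -c "
from h import *
rel(0,-9.4,JIG)"
```

```text
t 14.45 rel mm [ 0.5  8.7 37.8] tool x yaw 81.02 z [ 0.002  0.006 -1.   ] F [-2.9  6.4  7. ] grip 0.694 51.9
```

Call:
drive_tool(
  steps=[
    [[-1.5,0,-0.5,0,0,0],[-1.5,0,0,0,0,0],[0,0,0,0,0,0],[0,0,0,0,0,0]],
  ],
)

```text
clock: 14.78
position: [0.543, -0.2727, 0.0378]
eef_rot: [-2.389, -2.04, -0.005]
wrist_force: [-1.0, 5.7, 3.4]
gripper_width: 0.7
grip_force: 51.4
```

```bash
python3 -c "
from h import *
rel(0,-9.4,JIG)
im,d=read_camera('scene'); P=cloud('scene',d)
save('j2',cv2.resize(im[290:450,330:470],None,fx=3.7,fy=3.7))
b=(d>0)&(abs(P[...,0]-.54)<.09)&(abs(P[...,1]+.275)<.09)&(P[...,2]>.066)&(P[...,2]<.078)
q=P[b];print(len(q),cv2.minAreaRect((q[:,:2]*1000).astype(np.float32)))
"
```

```text
t 14.78 rel mm [ 0.5  4.1 37.8] tool x yaw 80.99 z [ 0.002  0.003 -1.   ] F [-2.   5.5  3.4] grip 0.7 51.4
1531 ((539.463134765625, -278.47662353515625), (104.06853485107422, 84.42896270751953), 65.05024719238281)
```

View pics/j2.png

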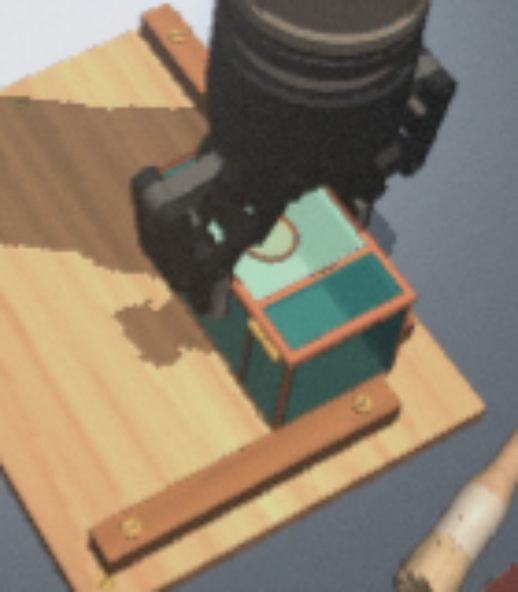

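The box sits flat on the board along the long fence, with its end just short of the short fence (near (290,425)). I'll keep sliding.

Call:
drive_tool(
  steps=[
    [[-1.5,0,0,0,0,0],[-1.5,0,0,0,0,0],[0,0,0,0,0,0],[0,0,0,0,0,0]],
  ],
)

```text
clock: 15.17
position: [0.5424, -0.2764, 0.0378]
eef_rot: [2.39, 2.039, 0.005]
wrist_force: [2.2, 5.7, 2.9]
gripper_width: 0.698
grip_force: 51.4
```

Call:
drive_tool(
  steps=[
    [[-1,0,0,0,0,0],[-1,0,0,0,0,0],[0,0,0,0,0,0],[0,0,0,0,0,0]],
  ],
)

```text
clock: 15.5
position: [0.5424, -0.2764, 0.0378]
eef_rot: [-2.388, -2.038, -0.008]
wrist_force: [0.7, 9.5, 5.1]
gripper_width: 0.7
grip_force: 51.6
```

Call:
drive_tool(
  steps=[
    [[-1,0,0,0,0,0],[-1,0,0,0,0,0],[0,0,0,0,0,0],[0,0,0,0,0,0]],
  ],
)

```text
clock: 15.83
position: [0.5424, -0.2764, 0.0379]
eef_rot: [-2.385, -2.037, -0.011]
wrist_force: [1.8, 10.8, 6.7]
gripper_width: 0.693
grip_force: 51.9
```

```bash
python3 -c "
from h import *
rel(0,-9.4,JIG)"
```

```text
t 15.83 rel mm [ 0.4  0.3 37.9] tool x yaw 81.0 z [ 0.002  0.008 -1.   ] F [ 0.  11.   6.7] grip 0.693 51.9
```

Call:
drive_tool(
  steps=[
    [[0,1,0,0,0,0],[0,1,0.5,0,0,0],[0,0,0,0,0,0],[0,0,0,0,0,0]],
  ],
)

```text
clock: 16.17
position: [0.5425, -0.2764, 0.0379]
eef_rot: [-2.384, -2.034, -0.009]
wrist_force: [-4.8, 13.8, 12.9]
gripper_width: 0.697
grip_force: 52.6
```

Call:
drive_tool(
  steps=[
    [[0,1,0.5,0,0,0],[0,1,0.5,0,0,0],[0,0,0,0,0,0],[0,0,0,0,0,0]],
  ],
)

```text
clock: 16.5
position: [0.5426, -0.2763, 0.0379]
eef_rot: [-2.381, -2.032, -0.007]
wrist_force: [-9.1, 16.5, 20.8]
gripper_width: 0.699
grip_force: 53.5
```

```bash
python3 -c "
from h import *
rel(0,-9.4,JIG);print(ctrl.sense()['moment'])"
```

```text
t 16.5 rel mm [ 0.7  0.5 37.9] tool x yaw 80.95 z [-0.004  0.012 -1.   ] F [-11.7  14.7  20.8] grip 0.699 53.5
[ 2.8290681   1.85710922 -0.42791134]
```

Call:
drive_tool(
  steps=[
    [[0,0.5,0,-0.006,-0.012,0],[0,0.5,0,0,0,0],[0,0,0,0,0,0],[0,0,0,0,0,0]],
  ],
)

```text
clock: 16.83
position: [0.5425, -0.2765, 0.0377]
eef_rot: [-2.39, -2.038, 0.003]
wrist_force: [-10.2, 16.6, 21.5]
gripper_width: 0.693
grip_force: 53.6
```

```bash
python3 -c "
from h import *
rel(0,-9.4,JIG);print(ctrl.sense()['moment'])"
```

```text
t 16.83 rel mm [ 0.6  0.3 37.7] tool x yaw 80.92 z [-0.002 -0.    -1.   ] F [-12.7  14.8  21.5] grip 0.693 53.6
[ 3.25370972  2.06083669 -0.32500768]
```

Call:
drive_tool(
  steps=[
    [[0,0,0,0,0,0],[0,0,0,0,0,0],[0,0,0,0,0,0],[0,0,0,0,0,0],[0,0,0,0,0,0],[0,0,0,0,0,0]],
  ],
)

```text
clock: 17.33
position: [0.5425, -0.2765, 0.0377]
eef_rot: [-2.39, -2.038, 0.002]
wrist_force: [-11.0, 15.5, 22.3]
gripper_width: 0.691
grip_force: 53.6
```

```bash
python3 -c "
from h import *
im,d=read_camera('scene'); a=cv2.resize(im[300:430,350:470],(400,433),interpolation=cv2.INTER_CUBIC)
for l in ['glass_box','box_hinge','lid_edge']: print(l,[(round(m['conf'],2),np.round(m['xyz'],4)) for m in mark_of('scene',l) if m['xyz'][1]<-.1])
im,d=read_camera('side'); b=cv2.resize(im[150:259,260:360],(397,433),interpolation=cv2.INTER_CUBIC)
save('j3',np.hstack([a,b])); rel(0,-9.4,JIG)"
```

```text
glass_box [(0.59, array([ 0.5446, -0.2792,  0.0116]))]
box_hinge [(0.84, array([ 0.5138, -0.2751,  0.0699]))]
lid_edge [(0.7, array([ 0.5717, -0.2838,  0.075 ]))]
t 17.58 rel mm [ 0.6  0.3 37.7] tool x yaw 80.92 z [-0.002 -0.    -1.   ] F [-13.4  12.8  22.5] grip 0.697 53.6
```

View pics/j3.png

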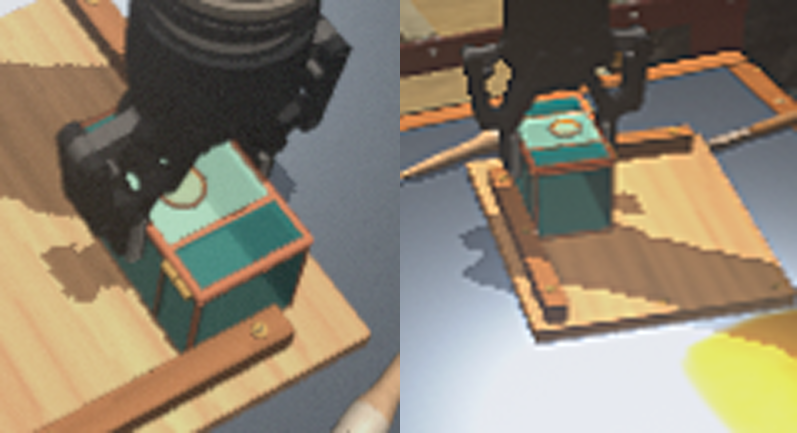

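Both views show the box in the corner with its lid shut, hinge knuckles facing out, and no visible gap at either fence. I'll press a little firmer and check squareness by a tiny turn each way.

Call:
drive_tool(
  steps=[
    [[-1,1,0.5,0,0,0],[0,1,0.5,0,0,0],[0,1,0,0,0,0],[0,0,0,0,0,0],[0,0,0,0,0,0]],
  ],
)

```text
clock: 18.0
position: [0.5427, -0.2765, 0.0378]
eef_rot: [-2.385, -2.033, 0.004]
wrist_force: [-18.1, 20.1, 33.5]
gripper_width: 0.69
grip_force: 54.9
```

```bash
python3 -c "
from h import *
rel(0,-9.4,JIG);print(ctrl.sense()['moment'])"
```

```text
t 18.0 rel mm [ 0.8  0.3 37.8] tool x yaw 80.9 z [-0.007  0.004 -1.   ] F [-21.1  16.9  33.5] grip 0.69 54.9
[ 4.0305535   3.46128136 -0.38439596]
```

Call:
drive_tool(
  steps=[
    [[0,0,0,0,0,0.01],[0,0,0,0,0,0],[0,0,0,0,0,0]],
  ],
)

```text
clock: 18.25
position: [0.5428, -0.2766, 0.0378]
eef_rot: [-2.393, -2.025, 0.006]
wrist_force: [-17.6, 19.3, 33.0]
gripper_width: 0.7
grip_force: 54.8
```

```bash
python3 -c "
from h import *
rel(0,-9.4,JIG);print(ctrl.sense()['moment'])"
```

```text
t 18.25 rel mm [ 0.8  0.2 37.8] tool x yaw 80.49 z [-0.007  0.003 -1.   ] F [-20.6  16.2  33. ] grip 0.7 54.8
[3.86912351 3.44019838 0.24407998]
```

Call:
drive_tool(
  steps=[
    [[0,0,0,0,0,-0.01],[0,0,0,0,0,-0.01],[0,0,0,0,0,0],[0,0,0,0,0,0]],
  ],
)

```text
clock: 18.58
position: [0.5427, -0.2766, 0.0377]
eef_rot: [-2.381, -2.038, 0.002]
wrist_force: [-16.1, 21.0, 32.6]
gripper_width: 0.694
grip_force: 55.2
```

```bash
python3 -c "
from h import *
rel(0,-9.4,JIG);print(ctrl.sense()['moment'])"
```

```text
t 18.58 rel mm [ 0.8  0.2 37.7] tool x yaw 81.13 z [-0.006  0.005 -1.   ] F [-19.3  18.1  32.6] grip 0.694 55.2
[ 3.98485444  3.45721483 -1.7511623 ]
```

Call:
drive_tool(
  steps=[
    [[0,0,0,-0.007,-0.004,0.013],[0,0,0,0,0,0],[0,0,0,0,0,0],[0,0,0,0,0,0],[0,0,0,0,0,0],[0,0,0,0,0,0]],
  ],
)

```text
clock: 19.08
position: [0.5427, -0.2768, 0.0376]
eef_rot: [2.393, 2.034, -0.003]
wrist_force: [-17.2, 19.0, 32.2]
gripper_width: 0.696
grip_force: 55.0
```

```bash
python3 -c "
from h import *
rel(0,-9.4,JIG);print(ctrl.sense()['moment'])
q=[]
for c in ['scene','side']:
  im,d=read_camera(c)
  for l in ['box_hinge','lid_edge','stopper_bottle','mixing_cup','tall_jar']: print(c,l,[(np.round(m['xyz'],3)) for m in mark_of(c,l) if m['conf']>.5 and (m['xyz'][1]<-.1 or 'box' not in l and 'lid' not in l)])"
```

```text
t 19.08 rel mm [ 0.8  0.1 37.6] tool x yaw 80.73 z [-0.001 -0.002 -1.   ] F [-20.1  15.9  32.2] grip 0.696 55.0
[ 4.06925053  3.72653087 -0.38902031]
scene box_hinge [array([ 0.513, -0.275,  0.07 ])]
scene lid_edge [array([ 0.571, -0.287,  0.074])]
scene stopper_bottle [array([ 0.767,  0.047, -0.004])]
scene mixing_cup [array([ 0.771,  0.184, -0.002])]
scene tall_jar [array([ 0.765, -0.166, -0.002])]
side box_hinge [array([ 0.509, -0.27 ,  0.066])]
side lid_edge [array([ 0.573, -0.282,  0.073])]
side stopper_bottle [array([ 0.77 ,  0.046, -0.002])]
side mixing_cup [array([0.768, 0.188, 0.002]), array([0.766, 0.048, 0.   ])]
side tall_jar [array([ 0.764, -0.165, -0.   ])]
```

Everything is stable: the tool stands upright, presses both fences (20 N and 16 N) and holds the box on the board. The lid edge is at 74 mm, which matches shut (12 + 62). Handing in.

```bash
python3 -c "
from rig import ctrl
print(ctrl.sign_off())"
```

```text
the job is handed in; nothing more can be done
None
```

I handed the job in at about 19 s with the lid shut and the box held in the jig corner, hinge side out, pressed at about 20 N on the long fence, 16 N on the short fence and 32 N down on the board, with the jar, bottle and cup where they started.

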